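# Mount the tilting filing rest and hold a blank flush on its slope

### The job

Push the tilting filing rest right down onto the square post of the iron stand, turned so that its wooden pad slopes down towards you. Then pick up the flat steel blank, lay it centred and square on the sloped pad and tilt it until it lies flush on the wood, without disturbing the other tools. Finish while still gripping the blank and pressing it onto the pad with a steady push of about 10 N, the fingers clear of the rest, so that somebody else can file it: do not let go.

Things in the scene. Friction and masses are not known exactly. Their poses are not given: they have to be found in the camera images.
- stand: iron stand fixed on the bench: round foot 80 mm across, 10 mm high, slim column, 40x40 mm steel boss on top (its top 90 mm above the bench), and on the boss a vertical square post 16x16 mm, 28 mm high, its top 4 mm tapered to 11x11. Origin: centre of the underside, on the post's axis. x, y square to the post's faces, z up; x points away from the robot within about 30 degrees
- post_seat (a point): centre of the top of the boss, at the foot of the post (90 mm above the bench), axes as the stand's; the rest is fully home when its underside lies here
- rest: loose tilting filing rest, 0.2 kg, upright on the bench: aluminium block 36x36x32 mm with two cheeks (20 mm long in x) rising to 54 mm, outer faces flush with the block's sides, 36 mm apart along y: grip there from above, astride the pad. Square bore 18x18 mm, 30 mm deep, in the underside. Origin: centre of the underside, on the bore's axis; z up, y along the hinge, pad slopes down to -x
- rest_tilt (a joint): slope of the wooden pad against the rest's block in rad: 0 level, positive = its -x end lower. Different at every start (0.2 to 0.45); the hinge is clamped and does not give when the pad is pressed by hand. Its axis lies along the rest's y, 44 mm above the underside
- pad_centre (a point): centre of the upper face of the wooden pad (58 mm along the slope, 38 mm wide, 8 mm thick, with a V-notch 14 mm wide and 18 mm deep in its low end), 18 mm from the hinge axis. x points up the slope, y across it, z out of the face. At 0.45 rad the pad's high end is 73 mm above the rest's underside
- pad_low (a point): middle of the low end edge of the pad's upper face (between the two prongs), 29 mm down the slope from pad_centre
- blank: loose flat dark grey steel plate, 68x58x8 mm, 0.24 kg, lying flat on the bench, with two 5 mm rivet holes near one of its 58 mm ends. Origin: centre of its underside; x along the 68 mm (towards the holes), y along the 58 mm, z up. Gripped across the 58 mm it overhangs the pad by 10 mm on each side, so that the fingers pass beside the pad
- pliers: red-handled flat pliers, 141 mm long, 13 mm high, lying by the work: leave alone
- flux_jar: white jar with a red lid, 55 mm across, 48 mm high: leave alone
- file_red: needle file with a red handle, 159 mm long, 10 mm thick: leave alone
- ring_clamp: wooden ring clamp with leather jaws, 145 mm long, 25 mm high: leave alone
Things that resemble listed ones, but are neither listed nor needed, are in the scene too. There is more than one size of the blank; the one meant has the size given above.

How it is judged (in metres and radians):
On the way, in this order (a step that is already met when the one before it is completed fails the run):
1. the rest is fully home on the post, its pad sloping down towards the robot (z of rest in the frame of post_seat below 0.003 m and horizontal distance between rest and post_seat below 0.003 m and angle between rest's own z axis and vertical below 0.06 rad and x of pad_low in the frame of post_seat below -0.02 m), for 0.2 s.
2. the blank is lifted clear of the bench (height (world z) of blank above 0.04 m and contact force between the fingers and blank above 2 N), for 0.1 s.
At the end, for the whole second after the job is handed in: Rest home on the post (3 mm, 0.06 rad), pad sloping down towards the robot; blank flush on the pad (0.05 rad, 2 mm), centred within 10 mm along and 8 mm across it, square within 0.12 rad, at rest, still gripped and pressed on with 5 to 25 N; fingers not touching the rest (all of step 1 and angle between the z axis of blank and the z axis of pad_centre, either way round below 0.05 rad and z of blank in the frame of pad_centre between -0.002 and 0.002 m and x of blank in the frame of pad_centre between -0.01 and 0.01 m and y of blank in the frame of pad_centre between -0.008 and 0.008 m and angle between the x axis of blank and the x axis of pad_centre, either way round below 0.12 rad and contact force between blank and rest between 5 and 25 N and contact force between the fingers and blank above 5 N and contact force between the fingers and rest below 1 N and linear speed of blank below 0.01 m/s); the arm keeps its last pose, push and grip.
It fails at once if the blank is rammed onto the rest with more than 60 N (contact force between blank and rest above 60 N).
It fails at once if a bystander (pliers, jar, file or ring clamp) is shifted by more than 15 mm (distance of any of pliers, flux_jar, file_red, ring_clamp from where it was at the start of the episode above 0.015 m).
It also fails if it takes over 51 s, if anything falls off the work surface, if the arm or the gripper's body presses on something with over 40 N, if the wrist force passes 120 N, or if a joint passes its speed limit or range.

### The arm

A 6-joint arm with a two-finger parallel gripper is mounted at the origin on a cart in front of the work surface, level with it; the furniture and walls round the work are solid. World frame = base frame: x ahead of the robot, y to its left, z up, the work surface at z = 0. Lengths are in mm, angles in rad, forces in N, time in s.
With the tool pointing down it reaches from about 350 to 875 mm from the base axis. Payload 4.2 kg.
Tool frame: the origin (TCP) lies midway between the tips of the shut fingers; the grasp point (between the pads) lies r.grip_point_offset behind it (r.grip_point_offset is the distance from the TCP to the grasp point, in mm); z points along the fingers, y is the direction in which the jaws open and shut (so a half turn about z gives the same grasp; the last joint's range is limited). The gripper opens to 85 mm and grips with 20 to 120 N. Pads are 22 mm wide; open, the fingers measure 114 mm over their backs; the gripper's body (76 mm by 85 mm) begins 54 mm behind the grasp point. The pads swing forward as they close: fully open they stand 13 mm farther back than shut.
Start: joints at [-0.989, 0.385, 0.008, 0, -1.194, -0.259], TCP at [198.28, -592.692, 202.312] pointing down, gripper open.
Joint ranges: [-3.14, 3.14], [-1.21, 2.06], [-1.07, 1.41], [-3.16, 2.05], [-2.99, -0.16], [-3.1, 3.1]. Speed limits (rad/s): [2.79, 2.79, 3.14, 3.14, 3.14, 3.14].

### API

Orientations are given as a unit quaternion [w, x, y, z].
In Python, from bench import r gives the robot as it stands.
- The arm moves only by the tool drive_tool, never from a script. Its argument "targets" is text: rows parted by semicolons, each of 7 numbers parted by spaces: the shift along the tool's x, y, z scaled (see below), then the turn, a rotation vector about the tool's x, y, z scaled (see below), then the finger opening in mm, from 0 to 85.4. A call has 1 to 20 rows; each row is the pose to reach, as a shift and turn from the pose commanded when the call began, along the tool's axes at that moment, turning the shorter way round; what a row does not reach only later rows make up. The controller multiplies each number of a shift by 0.5 m and each number of a turn by pi rad. A row lasts 1/12 s, in which the tool goes at most 41.7 mm and 7.16 degrees, less where a joint would pass 70% of its speed; a pose out of reach is approached as far as the arm can. A call with a number of a shift or a turn outside -1 to 1 is refused whole. A call with a gripper value outside its range is refused whole. The fingers move at their own pace and stop on an object; the grip force is fixed at half the most. Time passes only in rows, so rows that repeat a pose let the fingers close. It gives the time, the measured TCP pose, the force and the opening at its end, in the units of the state.
- r.observe(): the state, without advancing time (a new reading comes with each control period).
- r.grab_frame(name): name is "scene" or "top"; returns a dict with "pixels" (400x640x3 uint8, red, green, blue), "camera_matrix" (3x3 intrinsics, pixels), "pose" (4x4, takes a point from camera to world coordinates). Camera axes: x right, y up, looking along -z (the intrinsics and any distortion apply to the point x, -y, -z); pixel columns grow to the right and rows downward; lengths in mm; the calibration is good to about 2 mm. A picture is of the moment at which its call begins. There is no depth.
- r.finish_job(): hands the job in, once; it reports no verdict.
The state is a dict: "time_s": time; "joint_pos": joint angles; "joint_vel": joint speeds; "tau": joint torques, N m; "position": TCP position; "orientation": TCP orientation; "ft_force": force on the tool from outside, world axes, zero at the start; "torque": the same for the moment, N m; "finger_gap": finger opening in mm.
Only numpy, scipy, OpenCV 4.12 (cv2) and the standard library are available. Lean on these libraries where they do the work, as an engineer would, in place of code of your own. Each camera call takes 0.05 s, during which the arm holds its last target. There are 200 camera calls.

## Working session

There is one attempt and no reset: what is moved stays moved. The work goes in short steps, Python scripts to look and compute and a tool call to move; the robot and the scene stay as the last step left them, time stands still between calls to the robot, and variables do not carry over. Pictures are saved under pics/ and viewed, about 8 in all and at most 12, crops included, and the job is handed in when it is done.

Besides the shell and the picture viewer there is one more tool, called after "Request:" by a JSON object that holds its "name" and its "arguments", one argument or row to a line. drive_tool: Moves the arm, as the interface text tells. Its arguments: {"type":"object","properties":{"targets":{"type":"string"}},"required":["targets"]}

```bash
mkdir -p pics; ls
cat > h.py <<'E'
import numpy as np, cv2
from bench import r
def grab(n,f):
    d=r.grab_frame(n); cv2.imwrite(f'pics/{f}.png',d['pixels'][:,:,::-1]); np.savez(f'pics/{f}.npz',**{k:np.array(v) for k,v in d.items()}); return d
def ray(d,u,v):
    K=np.array(d['camera_matrix']);T=np.array(d['pose']);q=np.linalg.solve(K,[u,v,1]);return T[:3,3],T[:3,:3]@np.array([q[0],-q[1],-q[2]])
def onz(d,u,v,z):
    o,w=ray(d,u,v);return o+w*(z-o[2])/w[2]
def proj(d,P):
    T=np.array(d['pose']);p=T[:3,:3].T@(np.array(P)-T[:3,3]);q=np.array(d['camera_matrix'])@[p[0],-p[1],-p[2]];return q[:2]/q[2]
def tri(d1,p1,d2,p2):
    o1,w1=ray(d1,*p1);o2,w2=ray(d2,*p2);A=np.c_[w1,-w2];s=np.linalg.lstsq(A,o2-o1,rcond=None)[0];a=o1+s[0]*w1;b=o2+s[1]*w2;return (a+b)/2,np.linalg.norm(a-b)
E
python3 - <<'E'
from h import *
for n in('scene','top'):
    d=grab(n,n+'0');print(n,np.round(d['camera_matrix'],1),np.round(d['pose'],3),[k for k in d])
print(r.observe(),r.grip_point_offset)
a=cv2.imread('pics/scene0.png');b=cv2.imread('pics/top0.png')
E
```

```text
pics
scene [[447.7   0.  317.1]
 [  0.  447.7 202.4]
 [  0.    0.    1. ]] [[ 1.00000e+00 -1.40000e-02  9.00000e-03  5.57381e+02]
 [ 1.60000e-02  7.86000e-01 -6.18000e-01 -6.61477e+02]
 [ 1.00000e-03  6.18000e-01  7.86000e-01  8.43132e+02]
 [ 0.00000e+00  0.00000e+00  0.00000e+00  1.00000e+00]] ['pixels', 'camera_matrix', 'pose']
top [[434.9   0.  316.4]
 [  0.  434.9 203. ]
 [  0.    0.    1. ]] [[-1.94000e-01  9.61000e-01 -1.95000e-01  3.57675e+02]
 [-9.81000e-01 -1.90000e-01  4.00000e-02 -6.84910e+01]
 [ 1.00000e-03  1.99000e-01  9.80000e-01  9.72807e+02]
 [ 0.00000e+00  0.00000e+00  0.00000e+00  1.00000e+00]] ['pixels', 'camera_matrix', 'pose']
{'time_s': 0.1, 'joint_pos': array([-9.89404929e-01,  3.85497325e-01,  6.82098725e-03, -4.22687655e-04,
       -1.19404497e+00, -2.58600679e-01]), 'joint_vel': array([-0.00076159, -0.00299562,  0.00179555,  0.00151811,  0.00046119,
       -0.00019519]), 'tau': array([-6.70677819e-04, -3.93319237e+01,  1.88930476e+01,  4.19799507e+00,
       -2.57163905e-03,  1.07451132e-05]), 'position': array([ 198.09447639, -592.18234502,  201.34510681]), 'orientation': array([-2.13087813e-04, -1.60618580e-01,  9.87016062e-01,  9.58940903e-04]), 'ft_force': array([ 0.38152066,  1.10932522, -0.48164224]), 'torque': array([ 0.04152206, -0.00264792,  0.06410876]), 'finger_gap': 85.10657647036291} 18.700000000000003
```

View pics/scene0.png

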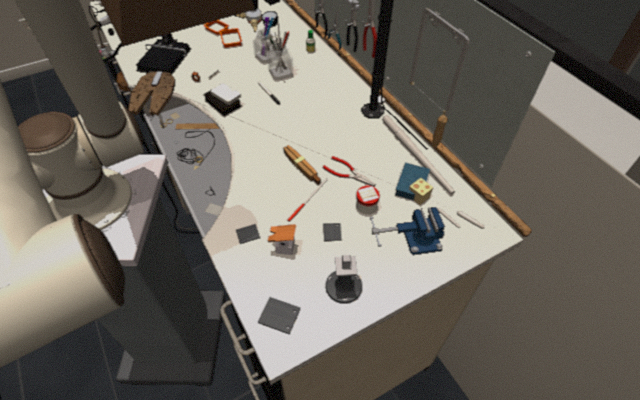

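View pics/top0.png

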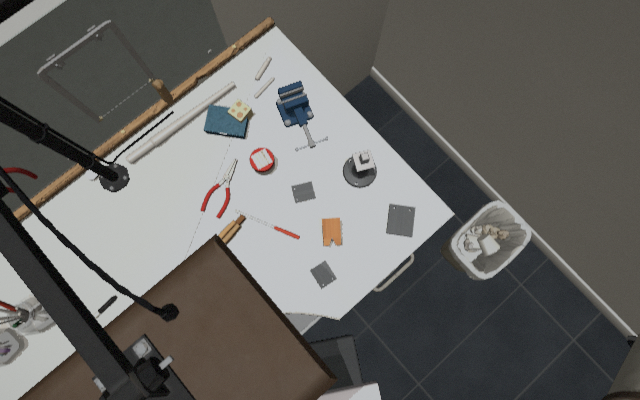

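The plates at scene (247,233), (332,232), (279,315) and top (323,274), (303,191), (401,220) are the candidates. The rest is at scene (283,240) and top (332,232), and the stand is at scene (344,280) and top (360,168). Next I measure the plates and enlarge one crop.

Run:
```python
from h import *
S=np.load('pics/scene0.npz');T=np.load('pics/top0.npz')
for n,d,pts in(('scene',S,[(247,233),(332,232),(279,315)]),('top',T,[(323,274),(303,191),(401,220)])):
    im=d['pixels'].astype(int);k=im.max(2)<125
    N,L,st,c=cv2.connectedComponentsWithStats(k.astype(np.uint8))
    for p in pts:
        m=(L==L[p[1],p[0]]).astype(np.uint8);cn=max(cv2.findContours(m,0,2)[0],key=len)[:,0]
        w=np.array([onz(d,u,v,8)[:2] for u,v in cn],np.float32);print(n,p,m.sum(),im[p[1],p[0]],np.round(np.array(cv2.minAreaRect(w)[0]+cv2.minAreaRect(w)[1]+(cv2.minAreaRect(w)[2],)),1))
def up(d,x0,y0,w,h,f): return cv2.resize(np.ascontiguousarray(d['pixels'][y0:y0+h,x0:x0+w,::-1]),None,fx=f,fy=f,interpolation=cv2.INTER_CUBIC)
a=up(S,225,210,150,130,4);b=up(T,300,140,100,130,4)  # 600x520 
a=cv2.resize(a,(450,390));b=cv2.resize(b,(300,390))
c=np.hstack([up(S,262,215,40,45,8)[:, :320],up(S,320,245,50,60,8)[:360,:]]);  # 320+400
e=np.hstack([up(T,315,210,36,40,6),up(T,340,145,40,45,6)[:240],up(T,380,195,45,40,6)])
c=cv2.resize(c,(720,360)); e=e[:, :726]
W=800;o=np.zeros((600,W,3),np.uint8);o[:360,:720]=c;o[360:600,:e.shape[1]]=e
cv2.imwrite('pics/crop1.png',o)
```

```text
scene (247, 233) 312 [74 71 67] [392.3 -96.9  46.   41.   20.8]
scene (332, 232) 297 [81 80 80] [581.7 -87.8  38.5  46.4   1. ]
scene (279, 315) 943 [88 90 87] [ 476.7 -290.    58.5   68.5   71.4]
top (323, 274) 372 [ 98  98 100] [390.4 -90.7  46.6  39.6  20.2]
top (303, 191) 336 [106 109 109] [580.7 -82.8  39.1  46.7   3.3]
top (401, 220) 751 [ 98 100 101] [ 474.9 -284.8   57.9   66.5   70.2]
```

View pics/crop1.png

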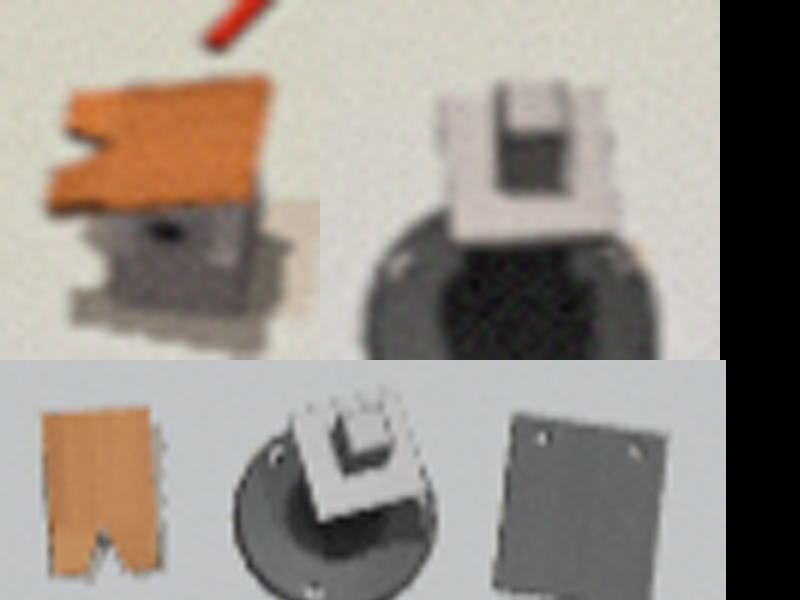

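The 58x68 mm plate with holes at scene (279,315) / top (401,220) is the blank; the other two are 39x47 mm. The pad's notched (low) end already points towards the robot. Next I triangulate the corners.

Run:
```python
from h import *
S=np.load('pics/scene0.npz');T=np.load('pics/top0.npz')
def quad(m):
    cn=max(cv2.findContours(m.astype(np.uint8),0,2)[0],key=cv2.contourArea);h=cv2.convexHull(cn)
    for e in np.arange(1,8,.3):
        q=cv2.approxPolyDP(h,e,True)
        if len(q)==4:return q[:,0].astype(float)
    return cv2.boxPoints(cv2.minAreaRect(cn))
Q={}
for n,d,(x0,y0,x1,y1) in(('S',S,(262,215,302,262)),('T',T,(312,208,352,252))):
    im=d['pixels'];h=cv2.cvtColor(im,cv2.COLOR_RGB2HSV);m=(h[...,1]>110)&(h[...,0]>5)&(h[...,0]<20)&(h[...,2]>90)
    k=np.zeros_like(m);k[y0:y1,x0:x1]=m[y0:y1,x0:x1];Q[n]=quad(k);print(n,k.sum(),Q[n].tolist())
    c=(283 if n=='S' else 332);print(h[y0:y1,c,2].tolist())
# boss corners refined
bs=np.array([[335,256.9],[355.6,256.5],[357.1,274.7],[336.9,275]],np.float32)
bt=np.array([[352.3,153.7],[369.8,150],[375.7,167.5],[357.7,171.7]],np.float32)
for d,b in((S,bs),(T,bt)):
    g=cv2.cvtColor(d['pixels'],cv2.COLOR_RGB2GRAY);c=cv2.cornerSubPix(g,b.reshape(-1,1,2).copy(),(3,3),(-1,-1),(3,50,.01))[:,0];print(np.round(c,1).tolist())
    for p,q in zip(b,c): print(np.round(onz(d,*p,90),1),np.round(onz(d,*q,90),1))
print('fingers', np.round(proj(S,r.observe()['position']),1),np.round(proj(T,r.observe()['position']),1))
```

```text
S 363 [[295.0, 225.0], [292.0, 240.0], [268.0, 240.0], [271.0, 227.0]]
[211, 211, 208, 213, 212, 212, 216, 214, 207, 208, 191, 176, 183, 190, 191, 190, 192, 196, 196, 197, 199, 199, 191, 193, 186, 137, 107, 84, 36, 26, 65, 85, 91, 97, 94, 95, 100, 91, 97, 125, 134, 138, 156, 205, 217, 213, 211]
T 424 [[339.0, 218.0], [340.0, 243.0], [324.0, 244.0], [322.0, 219.0]]
[198, 197, 197, 198, 196, 198, 196, 197, 197, 192, 188, 187, 188, 189, 188, 188, 189, 190, 192, 190, 189, 190, 189, 189, 190, 190, 190, 191, 189, 181, 160, 125, 99, 123, 152, 179, 197, 197, 197, 197, 198, 197, 198, 197]
[[334.20001220703125, 256.3999938964844], [355.6000061035156, 256.5], [356.3999938964844, 273.6000061035156], [336.8999938964844, 274.79998779296875]]
[ 585.8 -204.3   90. ] [ 584.3 -203.3   90. ]
[ 626.1 -202.7   90. ] [ 626.1 -202.7   90. ]
[ 627.5 -242.8   90. ] [ 626.3 -240.5   90. ]
[ 589.1 -244.1   90. ] [ 589.1 -243.8   90. ]
[[351.8999938964844, 155.5], [367.5, 152.1999969482422], [375.6000061035156, 167.39999389648438], [356.8999938964844, 171.39999389648438]]
[ 622.9 -199.7   90. ] [ 619.2 -197.9   90. ]
[ 623.7 -237.9   90. ] [ 620. -232.   90.]
[ 583.7 -241.6   90. ] [ 583.9 -241.6   90. ]
[ 582.1 -202.5   90. ] [ 583.  -200.9   90. ]
fingers [ 25.3 476.6] [633.5 323.8]
```

```bash
cat >> h.py <<'E'
from scipy.spatial.transform import Rotation as R
import json,os
def down(yaw,pitch=0):  # tool z down, tool y along +-(yaw+90deg); pitch tips about the object's y (pos: face slopes down to -x)
    return R.from_euler('z',yaw)*R.from_euler('y',-pitch)*R.from_euler('x',np.pi)
def cmd():
    if os.path.exists('cmd.json'):
        c=json.load(open('cmd.json'));return np.array(c['p']),R.from_quat(c['q'])
    return np.array([198.28,-592.692,202.312]),down(2*np.arctan2(0.987016,-0.160618))  # quat (0,-.16,.987,0)
def go(rowtext):  # book-keep a call just made (last row)
    p,Q=cmd();v=np.array([float(x) for x in rowtext.split(';')[-1].split()])
    p=p+Q.apply(v[:3]*500);Q=Q*R.from_rotvec(v[3:6]*np.pi);json.dump({'p':p.tolist(),'q':Q.as_quat().tolist()},open('cmd.json','w'))
    return p,Q
def need(P,Rt):
    p,Q=cmd();best=min((Rt,Rt*R.from_euler('z',np.pi)),key=lambda t:(Q.inv()*t).magnitude())
    return np.round(np.r_[Q.inv().apply(np.array(P)-p)/500,(Q.inv()*best).as_rotvec()/np.pi],4)
E
python3 - <<'E'
from h import *
S=np.load('pics/scene0.npz');T=np.load('pics/top0.npz')
# order: highL(+y), highR(-y), lowR(-y), lowL(+y)
s=[(271.0,226.2),(295.7,224.5),(293.6,239.5),(268.4,240.3)]; s={'h+':(295.5,225),'h-':(293.6,240),'l-':(268.4,240.5),'l+':(271,226.7)}
t={'h+':(322,218.8),'h-':(340,217.8),'l-':(341,245),'l+':(323.5,246)}
P={k:tri(S,s[k],T,t[k]) for k in s}
for k in P:print(k,np.round(P[k][0],1),round(P[k][1],1))
P={k:v[0] for k,v in P.items()}
a=(P['h+']+P['h-']-P['l+']-P['l-'])/2;b=(P['h+']-P['h-']+P['l+']-P['l-'])/2
print('up slope',a,np.linalg.norm(a),'tilt',np.arctan2(a[2],np.hypot(*a[:2])),'yaw',np.arctan2(a[1],a[0]),'across',b,np.linalg.norm(b),np.arctan2(-b[0],b[1]),'c',sum(P.values())/4)
p,Q=cmd();o=r.observe();print('start rot diff',(Q.inv()*R.from_quat(np.roll(o['orientation'],-1))).magnitude(),Q.as_matrix().round(3).tolist())
E
```

```text
h+ [ 503.  -110.3   62.7] 0.7
h- [ 499.3 -147.9   61. ] 3.5
l- [ 444.2 -139.2   44.4] 4.4
l+ [ 448.1 -102.6   43.8] 1.6
up slope [55.00060071 -8.19577083 17.75329024] 58.37307643484686 tilt 0.3090301874500118 yaw -0.1479239277964421 across [ 3.78139561 37.14987419  0.57777648] 37.346297420719516 -0.10143821384371729 c [ 473.66384746 -125.00777702   52.96795707]
start rot diff 0.001964662513979173 [[-0.948, -0.317, -0.0], [-0.317, 0.948, 0.0], [0.0, 0.0, -1.0]]
```

Run:
```python
from h import *
print(need([479,-127,100],down(-.13)),need([479,-127,200],down(-.13)))
```

```text
[-0.8278  0.7053  0.2046  0.      0.      0.1441] [-0.8278  0.7053  0.0046  0.      0.      0.1441]
```

Request:
{"name": "drive_tool", "arguments": {
  "targets": "-0.828 0.705 0 0 0 0.144 60;-0.828 0.705 0 0 0 0.144 60;-0.828 0.705 0 0 0 0.144 60;-0.828 0.705 0 0 0 0.144 60;-0.828 0.705 0 0 0 0.144 60;-0.828 0.705 0 0 0 0.144 60;-0.828 0.705 0 0 0 0.144 60;-0.828 0.705 0 0 0 0.144 60;-0.828 0.705 0 0 0 0.144 60;-0.828 0.705 0 0 0 0.144 60;-0.828 0.705 0 0 0 0.144 60;-0.828 0.705 0 0 0 0.144 60;-0.828 0.705 0 0 0 0.144 60;-0.828 0.705 0 0 0 0.144 60;-0.828 0.705 0 0 0 0.144 60;-0.828 0.705 0.204 0 0 0.144 60;-0.828 0.705 0.204 0 0 0.144 60;-0.828 0.705 0.204 0 0 0.144 60;-0.828 0.705 0.204 0 0 0.144 60;-0.828 0.705 0.204 0 0 0.144 60"
}}

```text
time_s: 1.77
position: [478.2, -128.1, 99.9]
orientation: [-0.001, 0.065, 0.998, -0.0]
ft_force: [0.5, 0.1, 0.3]
finger_gap: 60.3
```

Run:
```python
from h import *
p,q=go("-0.828 0.705 0.204 0 0 0.144 60");print(p,r.observe()['position'])
S=grab('scene','s1');T=grab('top','t1')
up=lambda d,x0,y0,w,h,f:cv2.resize(np.ascontiguousarray(d['pixels'][y0:y0+h,x0:x0+w,::-1]),None,fx=f,fy=f,interpolation=cv2.INTER_CUBIC)
cv2.imwrite('pics/c2.png',np.hstack([up(S,245,175,80,80,5),up(T,295,190,80,80,5)]))
P=r.observe()['position']
for d in(S,T):print(proj(d,P),proj(d,[479,-127,61]))
```

```text
[ 479.15353111 -127.1146063   100.312     ] [ 478.24812118 -128.10533138   99.90846129]
[283.14097516 220.73555888] [283.66266118 231.81273738]
[332.87694155 224.66311653] [331.89581392 228.2667243 ]
```

View pics/c2.png

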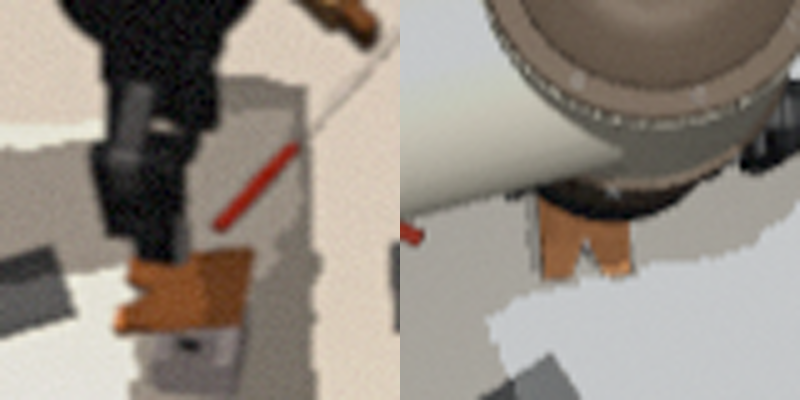

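Run:
```python
from h import *
S=np.load('pics/s1.npz');o=r.observe();P=o['position'];Q=R.from_quat(np.roll(o['orientation'],-1))
for s in(1,-1):
  for y in(30,44):
    for x in(-11,0,11):
      print(s*y,x,[np.round((proj(S,P+Q.apply([x,s*y,-dz]))-[245,175])*5) for dz in(0,6,40)])
print(Q.as_matrix().round(3)[:,:2].tolist())
for X in ([479,-127,44],):
  for x in(-18,0,18): print('blk',x,(proj(S,np.array(X)+R.from_euler('z',-.13).apply([x,-18,0]))-[245,175])*5)
```

```text
30 -11 [array([231., 174.]), array([230., 165.]), array([226., 114.])]
30 0 [array([205., 171.]), array([204., 162.]), array([199., 110.])]
30 11 [array([179., 168.]), array([178., 159.]), array([172., 107.])]
44 -11 [array([237., 148.]), array([236., 139.]), array([232.,  87.])]
44 0 [array([211., 145.]), array([210., 136.]), array([205.,  84.])]
44 11 [array([185., 142.]), array([184., 133.]), array([179.,  81.])]
-30 -11 [array([203., 292.]), array([202., 284.]), array([197., 234.])]
-30 0 [array([176., 289.]), array([175., 280.]), array([169., 230.])]
-30 11 [array([149., 286.]), array([148., 277.]), array([141., 227.])]
-44 -11 [array([197., 321.]), array([196., 313.]), array([190., 263.])]
-44 0 [array([169., 318.]), array([168., 309.]), array([162., 260.])]
-44 11 [array([142., 315.]), array([141., 306.]), array([134., 256.])]
[[-0.992, 0.13], [0.13, 0.992], [-0.003, -0.0]]
blk -18 [145.81031355 336.31104565]
blk 0 [187.48840126 341.54779674]
blk 18 [229.30770582 346.80229138]
```

Run:
```python
from h import *
print(need([483.5,-129.5,45],down(-.13)))
```

```text
[-9.200e-03 -3.600e-03  1.106e-01  0.000e+00 -0.000e+00  1.000e-04]
```

Request:
{"name": "drive_tool", "arguments": {
  "targets": "-0.009 -0.004 0 0 0 0 60;-0.009 -0.004 0.06 0 0 0 60;-0.009 -0.004 0.11 0 0 0 60;-0.009 -0.004 0.11 0 0 0 60;-0.009 -0.004 0.11 0 0 0 60"
}}

```text
time_s: 2.28
position: [483.7, -130.0, 45.8]
orientation: [-0.0, 0.065, 0.998, -0.0]
ft_force: [0.0, -0.3, 0.7]
finger_gap: 59.8
```

Run:
```python
from h import *
p,q=go("-0.009 -0.004 0.11 0 0 0 60");print(p,r.observe()['position'],r.observe()['ft_force'])
S=grab('scene','s2');T=grab('top','t2')
up=lambda d,x0,y0,w,h,f:cv2.resize(np.ascontiguousarray(d['pixels'][y0:y0+h,x0:x0+w,::-1]),None,fx=f,fy=f,interpolation=cv2.INTER_CUBIC)
cv2.imwrite('pics/c3.png',np.hstack([up(S,255,195,50,70,8),up(T,305,200,50,70,8)]))
```

```text
[ 483.35691838 -129.68005664   45.312     ] [ 483.6599368  -129.99730846   45.84899002] [ 0.04542386 -0.311696    0.65784508]
```

View pics/c3.png

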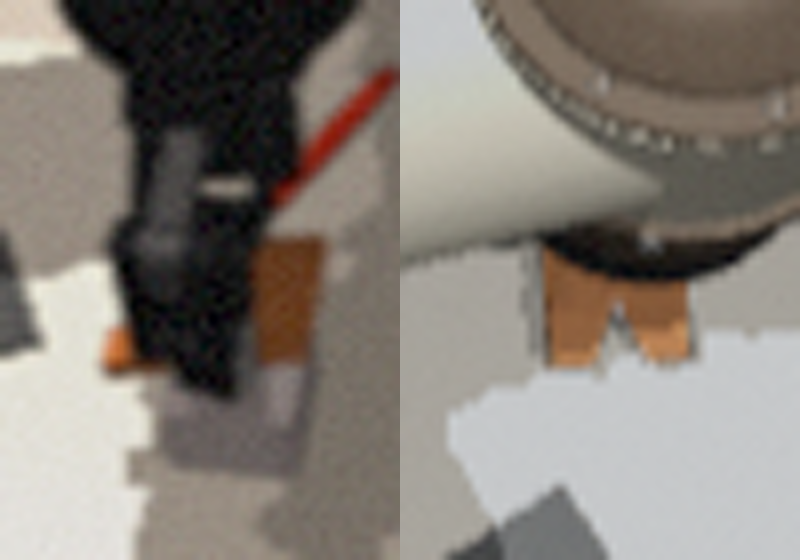

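Request:
{"name": "drive_tool", "arguments": {
  "targets": "-0.007 0 0.03 0 0 0 60;-0.007 0 0.066 0 0 0 60;-0.007 0 0.066 0 0 0 60;-0.007 0 0.066 0 0 0 50;-0.007 0 0.066 0 0 0 45;-0.007 0 0.066 0 0 0 40;-0.007 0 0.066 0 0 0 30;-0.007 0 0.066 0 0 0 30;-0.007 0 0.066 0 0 0 30;-0.007 0 0.066 0 0 0 30;-0.007 0 0.066 0 0 0 30;-0.007 0 0.066 0 0 0 30"
}}

```text
time_s: 3.38
position: [488.3, -129.9, 14.1]
orientation: [0.002, 0.064, 0.998, 0.0]
ft_force: [-1.3, 2.3, 6.4]
finger_gap: 36.6
```

Run:
```python
from h import *
p,q=go("-0.007 0 0.066 0 0 0 60");print(p,r.observe()['position'])
print(need([609,-224,152],down(.05)))
```

```text
[ 486.82749578 -130.13292806   12.312     ] [ 488.34863937 -129.89709379   14.05288826]
[-0.2666 -0.1545 -0.2794  0.     -0.     -0.0572]
```

Request:
{"name": "drive_tool", "arguments": {
  "targets": "0 0 -0.04 0 0 0 30;0 0 -0.1 0 0 0 30;0 0 -0.18 0 0 0 30;0 0 -0.25 0 0 0 30;0 0 -0.28 0 0 0 30;-0.05 -0.03 -0.28 0 0 -0.01 30;-0.1 -0.06 -0.28 0 0 -0.02 30;-0.15 -0.09 -0.28 0 0 -0.035 30;-0.2 -0.12 -0.28 0 0 -0.045 30;-0.25 -0.145 -0.28 0 0 -0.055 30;-0.267 -0.155 -0.28 0 0 -0.057 30;-0.267 -0.155 -0.28 0 0 -0.057 30;-0.267 -0.155 -0.28 0 0 -0.057 30;-0.267 -0.155 -0.28 0 0 -0.057 30"
}}

```text
time_s: 4.55
position: [608.0, -223.7, 151.9]
orientation: [-0.001, -0.025, 1.0, 0.0]
ft_force: [-0.0, -0.1, -1.7]
finger_gap: 36.7
```

Run:
```python
from h import *
p,q=go("-0.267 -0.155 -0.28 0 0 -0.057 30");print(p,r.observe()['position'],r.observe()['ft_force'],r.observe()['finger_gap'])
S=grab('scene','s3');T=grab('top','t3')
up=lambda d,x0,y0,w,h,f:cv2.resize(np.ascontiguousarray(d['pixels'][y0:y0+h,x0:x0+w,::-1]),None,fx=f,fy=f,interpolation=cv2.INTER_CUBIC)
cv2.imwrite('pics/c4.png',np.hstack([up(S,315,210,65,90,6),up(T,335,130,65,90,6)]))
for d in(S,T):
  print([np.round(proj(d,q),1).tolist() for q in([609,-224,14+r.observe()['position'][2]-28],[605,-222,118],[605,-222,90])])
```

```text
[ 609.17736647 -224.25523754  152.312     ] [ 607.99335543 -223.7276182   151.91203044] [-0.03804392 -0.07525485 -1.66196159] 36.680550981365016
[[348.5, 252.5], [345.8, 257.4], [345.0, 264.9]]
[[367.6, 150.5], [365.9, 155.6], [364.4, 159.7]]
```

View pics/c4.png

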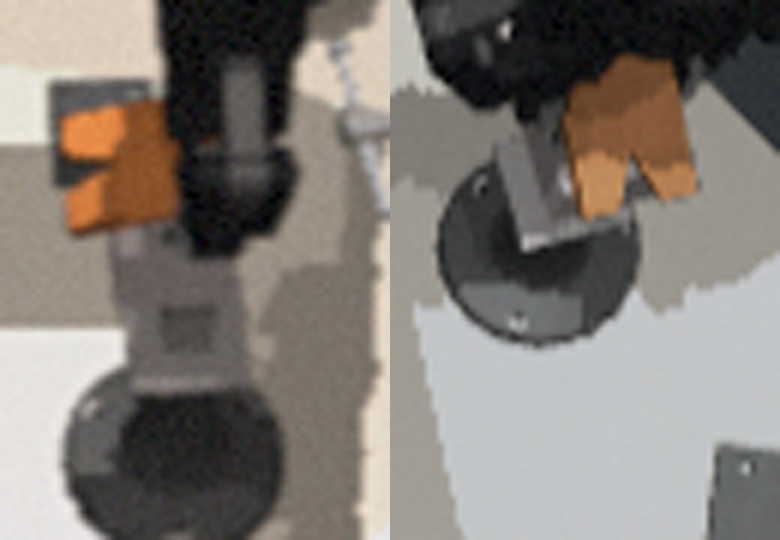

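Run:
```python
from h import *
S=np.load('pics/s3.npz');T=np.load('pics/t3.npz')
def up(d,x0,y0,w,h,f):
    c=np.clip(d['pixels'][y0:y0+h,x0:x0+w,::-1].astype(float)*1.7,0,255).astype(np.uint8);return cv2.resize(c,None,fx=f,fy=f,interpolation=cv2.INTER_CUBIC)
o=np.hstack([up(S,328,240,33,40,12)[:480],up(T,345,140,33,40,12)])
for i in range(0,40,5):cv2.line(o,(0,i*12),(6,i*12),(0,255,0),1)
cv2.imwrite('pics/c5.png',o)
```

```text
(no output)
```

View pics/c5.png

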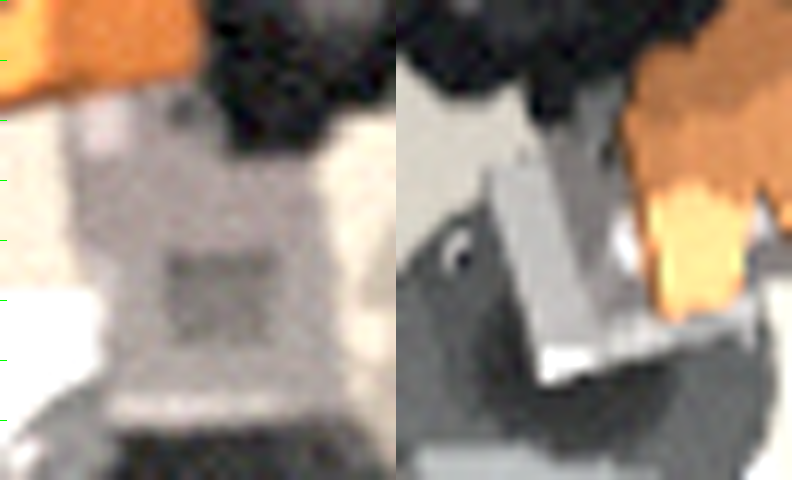

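Run:
```python
from h import *
S=np.load('pics/s3.npz');T=np.load('pics/t3.npz')
f=lambda X,Y:(328+X/12,240+Y/12); g=lambda X,Y:(345+(X-396)/12,140+Y/12)
print('rest BL',onz(S,*f(80,240),138),'BR',onz(S,*f(327,250),138))
print('hole',onz(S,*f(180,105),182))
print('post foot L',onz(S,*f(168,345),90),'R',onz(S,*f(268,345),90))
print('boss front L',onz(S,*f(103,395),90),'R',onz(S,*f(345,395),90))
print('top: boss corner',onz(T,*g(540,350),90),'boss back-left',onz(T,*g(490,175),90))
print('top: rest left edge top?',onz(T,*g(545,140),138),'bottom low-left',onz(T,*g(597,325),138))
```

```text
rest BL [ 583.35617213 -240.00460408  138.        ] BR [ 620.74003944 -241.12001928  138.        ]
hole [ 596.39013738 -243.47934427  182.        ]
post foot L [ 599.02240054 -230.45208841   90.        ] R [ 614.9926971  -230.18176053   90.        ]
boss front L [ 588.54584531 -239.66873912   90.        ] R [ 626.94247886 -239.01936378   90.        ]
top: boss corner [ 587.74999869 -202.21992465   90.        ] boss back-left [ 620.77616891 -200.36695806   90.        ]
top: rest left edge top? [ 610.66016712 -203.50789851  138.        ] bottom low-left [ 577.60907275 -205.14725371  138.        ]
```

Request:
{"name": "drive_tool", "arguments": {
  "targets": "-0.011 0 0 0 0 0 30;-0.011 0 0.03 0 0 0 30;-0.011 0 0.034 0 0 0 30;-0.011 0 0.04 0 0 0 30;-0.011 0 0.044 0 0 0 30;-0.011 0 0.048 0 0 0 30;-0.011 0 0.048 0 0 0 30;-0.011 0 0.048 0 0 0 30"
}}

```text
time_s: 5.32
position: [614.8, -224.0, 128.6]
orientation: [0.0, -0.025, 1.0, -0.0]
ft_force: [1.1, -0.4, -1.8]
finger_gap: 36.5
```

Request:
{"name": "drive_tool", "arguments": {
  "targets": "0 0 0.004 0 0 0 30;0 0 0.008 0 0 0 30;0 0 0.008 0 0 0 30;0 0 0.008 0 0 0 30"
}}

```text
time_s: 5.65
position: [614.9, -223.7, 124.3]
orientation: [0.0, -0.025, 1.0, 0.0]
ft_force: [1.7, 1.4, -1.7]
finger_gap: 36.7
```

Request:
{"name": "drive_tool", "arguments": {
  "targets": "0 0 0.01 0 0 0 30;0 0 0.016 0 0 0 30;0 0 0.016 0 0 0 30;0 0 0.016 0 0 0 30"
}}

```text
time_s: 5.98
position: [614.8, -223.3, 115.6]
orientation: [0.0, -0.025, 1.0, 0.0]
ft_force: [1.6, 3.6, -3.1]
finger_gap: 36.5
```

Request:
{"name": "drive_tool", "arguments": {
  "targets": "-0.001 0.002 0.008 0 0 0 30;-0.001 0.002 0.014 0 0 0 30;-0.001 0.002 0.02 0 0 0 30;-0.001 0.002 0.025 0 0 0 30;-0.001 0.002 0.028 0 0 0 30;-0.001 0.002 0.028 0 0 0 30;-0.001 0.002 0.028 0 0 0 30"
}}

```text
time_s: 6.57
position: [615.3, -222.6, 104.2]
orientation: [0.0, -0.025, 1.0, -0.0]
ft_force: [-1.8, 5.7, 6.6]
finger_gap: 36.9
```

Request:
{"name": "drive_tool", "arguments": {
  "targets": "0 0.002 0.006 0 0 0 30;0 0.002 0.01 0 0 0 30;0 0.002 0.01 0 0 0 30;0 0.002 0.01 0 0 0 30"
}}

```text
time_s: 6.9
position: [616.3, -222.4, 103.8]
orientation: [0.002, -0.026, 1.0, -0.002]
ft_force: [-5.2, 7.8, 21.5]
finger_gap: 36.5
```

Request:
{"name": "drive_tool", "arguments": {
  "targets": "0 -0.001 -0.01 0 0 0 30;0 -0.001 -0.01 0 0 0 36;0 -0.001 -0.01 0 0 0 45;0 -0.001 -0.01 0 0 0 55;0 -0.001 -0.01 0 0 0 64;0 -0.001 -0.01 0 0 0 64;0 -0.001 -0.01 0 0 0 64;0 -0.001 -0.06 0 0 0 64;0 -0.001 -0.12 0 0 0 64;0 -0.001 -0.2 0 0 0 64;0 -0.001 -0.2 0 0 0 70;0 -0.001 -0.2 0 0 0 70"
}}

```text
time_s: 7.9
position: [616.7, -222.9, 200.6]
orientation: [0.003, -0.025, 1.0, -0.001]
ft_force: [0.1, -0.2, -0.8]
finger_gap: 69.9
```

Run:
```python
from h import *
for t in("-0.011 0 0.048 0 0 0 30","0 0 0.008 0 0 0 30","0 0 0.016 0 0 0 30","-0.001 0.002 0.028 0 0 0 30","0 0.002 0.01 0 0 0 30","0 -0.001 -0.2 0 0 0 70"):p,q=go(t)
print(p,r.observe()['position'],r.observe()['ft_force'])
print(need([477,-290,195],down(np.radians(-19))))
```

```text
[ 615.09612925 -222.4612902   197.312     ] [ 616.65747374 -222.910291    200.56446877] [ 0.10729295 -0.20557801 -0.80591706]
[ 0.2825 -0.1213  0.0046  0.     -0.      0.1213]
```

Run:
```python
from h import *
o=r.observe();json.dump({'p':o['position'].tolist(),'q':down(.05).as_quat().tolist()},open('cmd.json','w'))
print(need([479,-288.5,200],down(-.335)),need([479,-288.5,40],down(-.335)))
S=grab('scene','s4');grab('top','t4')
```

```text
[-0.2815  0.1173  0.0011  0.     -0.      0.1225] [-0.2815  0.1173  0.3211  0.     -0.      0.1225]
```

Request:
{"name": "drive_tool", "arguments": {
  "targets": "0.05 -0.02 0 0 0 0.02 78;0.1 -0.04 0 0 0 0.04 78;0.16 -0.065 0 0 0 0.07 78;0.22 -0.09 0 0 0 0.1 78;0.28 -0.117 0.05 0 0 0.122 78;0.282 -0.117 0.12 0 0 0.122 78;0.282 -0.117 0.19 0 0 0.122 78;0.282 -0.117 0.26 0 0 0.122 78;0.282 -0.117 0.3 0 0 0.122 78;0.282 -0.117 0.32 0 0 0.122 78;0.282 -0.117 0.32 0 0 0.122 78;0.282 -0.117 0.32 0 0 0.122 78"
}}

```text
time_s: 9.0
position: [477.1, -287.9, 37.0]
orientation: [-0.001, 0.166, 0.986, -0.0]
ft_force: [0.6, -0.3, -0.4]
finger_gap: 77.9
```

Run:
```python
from h import *
d=grab('scene','s5');T=np.load('pics/t4.npz');S4=np.load('pics/s4.npz')
o=r.observe();print(o['position'],o['orientation'],o['ft_force'])
up=lambda d,x0,y0,w,h,f:cv2.resize(np.ascontiguousarray(d['pixels'][y0:y0+h,x0:x0+w,::-1]),None,fx=f,fy=f,interpolation=cv2.INTER_CUBIC)
cv2.imwrite('pics/c6.png',np.hstack([up(d,240,260,70,90,6)[:540],np.vstack([up(d,318,225,54,45,7),up(T,335,130,54,32,7)])[:540]]))
```

```text
[ 477.98341289 -288.14190521   38.09618213] [ 6.89229705e-04  1.65836960e-01  9.86152899e-01 -2.97002378e-04] [ 0.12607884 -0.13147246  0.00122406]Traceback (most recent call last):
  File "<stdin>", line 5, in <module>
    return _nx.concatenate(arrs, 1, dtype=dtype, casting=casting)
           ~~~~~~~~~~~~~~~^^^^^^^^^^^^^^^^^^^^^^^^^^^^^^^^^^^^^^^
ValueError: all the input array dimensions except for the concatenation axis must match exactly, but along dimension 0, the array at index 0 has size 540 and the array at index 1 has size 539
```

Run:
```python
from h import *
d=np.load('pics/s5.npz');T=np.load('pics/t4.npz')
up=lambda d,x0,y0,w,h,f:cv2.resize(np.ascontiguousarray(d['pixels'][y0:y0+h,x0:x0+w,::-1]),None,fx=f,fy=f,interpolation=cv2.INTER_CUBIC)
cv2.imwrite('pics/c6.png',np.hstack([up(d,240,260,70,90,6)[:539],np.vstack([up(d,318,225,54,45,7),up(T,335,130,54,32,7)])[:539]]))
```

```text
(no output)
```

View pics/c6.png

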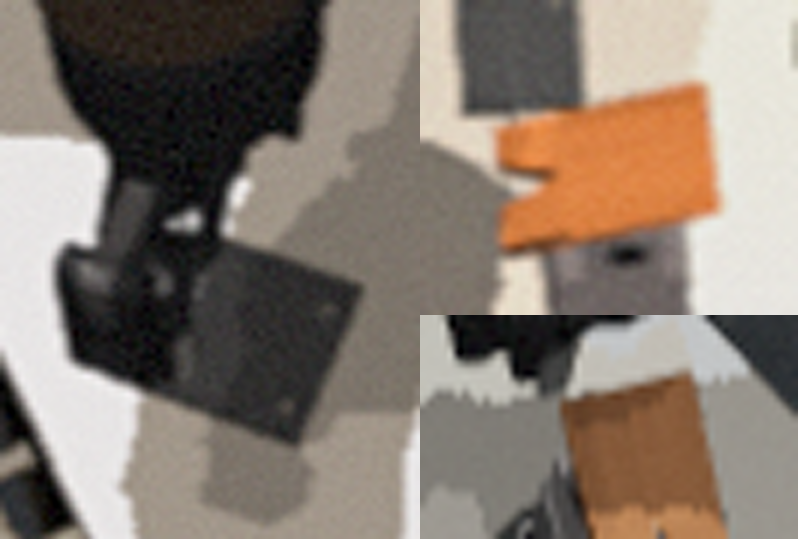

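Request:
{"name": "drive_tool", "arguments": {
  "targets": "0 0 0.04 0 0 0 70;0 0 0.07 0 0 0 70;0 0 0.078 0 0 0 70;0 0 0.082 0 0 0 70;0 0 0.084 0 0 0 70;0 0 0.084 0 0 0 70"
}}

```text
time_s: 9.55
position: [478.1, -288.1, -3.5]
orientation: [0.001, 0.166, 0.986, -0.0]
ft_force: [-0.5, 0.8, -0.9]
finger_gap: 69.9
```

Request:
{"name": "drive_tool", "arguments": {
  "targets": "0 0 0.004 0 0 0 66;0 0 0.006 0 0 0 66;0 0 0.006 0 0 0 66;0 0 0.006 0 0 0 66"
}}

```text
time_s: 9.88
position: [477.2, -287.8, -7.5]
orientation: [0.0, 0.166, 0.986, -0.0]
ft_force: [-0.4, -0.3, 0.2]
finger_gap: 66.0
```

Request:
{"name": "drive_tool", "arguments": {
  "targets": "0 0 0.003 0 0 0 64;0 0 0.003 0 0 0 64;0 0 0.003 0 0 0 64"
}}

```text
time_s: 10.13
position: [477.0, -287.8, -9.3]
orientation: [-0.0, 0.166, 0.986, 0.0]
ft_force: [-0.1, -1.1, -0.0]
finger_gap: 64.1
```

Request:
{"name": "drive_tool", "arguments": {
  "targets": "0 0 0 0 0 0 60;0 0 0 0 0 0 54;0 0 0 0 0 0 50;0 0 0 0 0 0 50;0 0 0 0 0 0 50;0 0 0 0 0 0 50;0 0 0 0 0 0 50"
}}

```text
time_s: 10.72
position: [477.1, -287.8, -9.2]
orientation: [-0.0, 0.166, 0.986, 0.0]
ft_force: [-0.6, 0.4, 0.1]
finger_gap: 49.9
```

Run:
```python
from h import *
d=grab('scene','s6');T=grab('top','t6');o=r.observe();print(o['position'],o['joint_pos'])
up=lambda d,x0,y0,w,h,f:cv2.resize(np.clip(d['pixels'][y0:y0+h,x0:x0+w,::-1]*1.6,0,255).astype(np.uint8),None,fx=f,fy=f,interpolation=cv2.INTER_CUBIC)
cv2.imwrite('pics/c7.png',np.hstack([up(d,240,255,65,90,6),up(T,370,170,65,90,6)]))
```

```text
[ 477.0921988  -287.79286852   -9.19963362] [-2.51900175e-01  5.13697593e-01 -4.04363939e-01 -1.19645344e-05
 -6.52764190e-01 -1.65269044e+00]
```

View pics/c7.png

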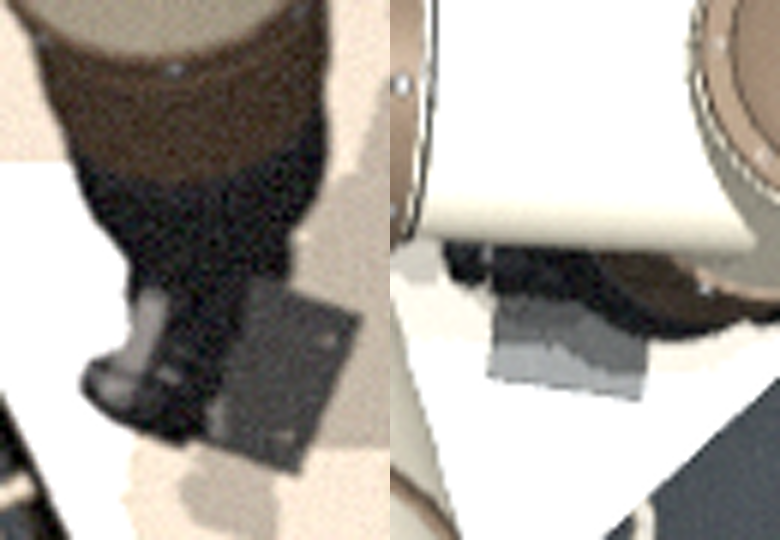

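Request:
{"name": "drive_tool", "arguments": {
  "targets": "0 0 0 0 0 0 70;0 0 0 0 0 0 70;0 0 0 0 0 0 70;0 0 0 0 0 0 70;0 0 0.004 0 0 0 70;0 0 0.008 0 0 0 70;0 0 0.008 0 0 0 70;0 0 0.008 0 0 0 70"
}}

```text
time_s: 11.48
position: [476.9, -287.7, -13.5]
orientation: [-0.0, 0.166, 0.986, 0.0]
ft_force: [0.5, 0.2, 1.1]
finger_gap: 69.7
```

Request:
{"name": "drive_tool", "arguments": {
  "targets": "0 0 0.004 0 0 0 68;0 0 0.008 0 0 0 68;0 0 0.01 0 0 0 68;0 0 0.01 0 0 0 68"
}}

```text
time_s: 11.82
position: [476.9, -287.7, -18.5]
orientation: [-0.0, 0.166, 0.986, 0.0]
ft_force: [0.8, -0.2, 0.8]
finger_gap: 67.7
```

Request:
{"name": "drive_tool", "arguments": {
  "targets": "0 0 0.003 0 0 0 67;0 0 0.006 0 0 0 67;0 0 0.006 0 0 0 67;0 0 0.006 0 0 0 67"
}}

```text
time_s: 12.15
position: [477.0, -287.8, -21.3]
orientation: [-0.0, 0.166, 0.986, -0.0]
ft_force: [0.2, 0.4, 0.3]
finger_gap: 67.3
```

Request:
{"name": "drive_tool", "arguments": {
  "targets": "0 0 0 0 0 0 60;0 0 0 0 0 0 54;0 0 0 0 0 0 50;0 0 0 0 0 0 50;0 0 0 0 0 0 50"
}}

```text
time_s: 12.57
position: [477.1, -287.8, -21.1]
orientation: [0.0, 0.166, 0.986, -0.0]
ft_force: [0.3, -1.0, 0.1]
finger_gap: 50.1
```

Request:
{"name": "drive_tool", "arguments": {
  "targets": "0 0 0 0 0 0 68;0 0 0 0 0 0 68;0 0 0 0 0 0 68;0 0 0 0 0 0 68;0 0 0.003 0 0 0 68;0 0 0.006 0 0 0 68;0 0 0.008 0 0 0 68;0 0 0.008 0 0 0 68;0 0 0.008 0 0 0 68"
}}

```text
time_s: 13.32
position: [477.0, -287.8, -25.4]
orientation: [-0.0, 0.166, 0.986, 0.0]
ft_force: [0.4, -0.0, 0.5]
finger_gap: 67.9
```

Request:
{"name": "drive_tool", "arguments": {
  "targets": "0 0 0.003 0 0 0 68;0 0 0.006 0 0 0 68;0 0 0.009 0 0 0 68;0 0 0.009 0 0 0 68;0 0 0.009 0 0 0 68"
}}

```text
time_s: 13.73
position: [477.0, -287.7, -29.8]
orientation: [-0.0, 0.166, 0.986, 0.0]
ft_force: [0.9, -0.4, 1.2]
finger_gap: 68.1
```

Run:
```python
from h import *
d=grab('scene','s8');T=grab('top','t8');o=r.observe();print(o['position'],o['ft_force'])
up=lambda d,x0,y0,w,h,f:cv2.resize(np.clip(d['pixels'][y0:y0+h,x0:x0+w,::-1]*2.2,0,255).astype(np.uint8),None,fx=f,fy=f,interpolation=cv2.INTER_CUBIC)
cv2.imwrite('pics/c8.png',up(d,240,265,80,70,9))
```

```text
[ 477.11814404 -287.80415456  -29.69825517] [-0.24260133 -0.84154194  0.9152036 ]
```

View pics/c8.png

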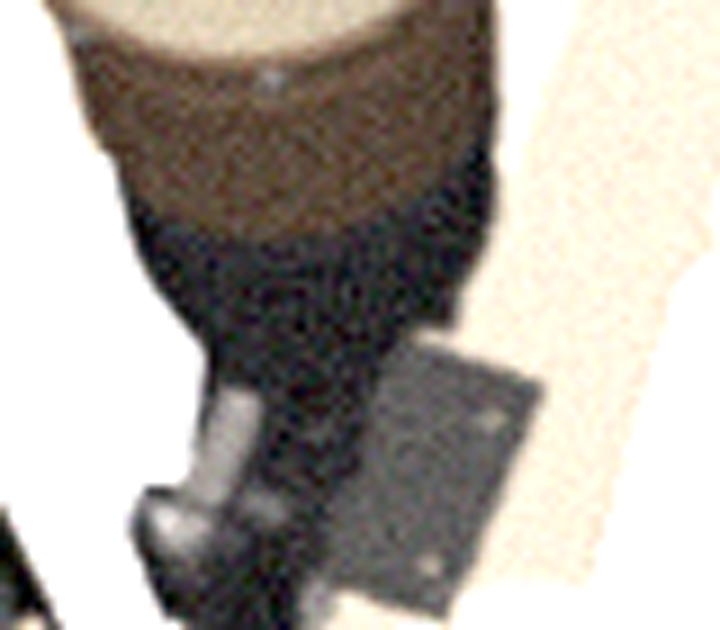

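Request:
{"name": "drive_tool", "arguments": {
  "targets": "0 0 0 0 0 0 62;0 0 0 0 0 0 56;0 0 0 0 0 0 50;0 0 0 0 0 0 50;0 0 0 0 0 0 50;0 0 0 0 0 0 50"
}}

```text
time_s: 14.33
position: [477.4, -287.7, -28.8]
orientation: [0.0, 0.166, 0.986, -0.0]
ft_force: [-1.2, 2.7, 4.5]
finger_gap: 55.3
```

Request:
{"name": "drive_tool", "arguments": {
  "targets": "0 0 0 0 0 0 68;0 0 0 0 0 0 68;0 0 0 0 0 0 68;0 0 0 0 0 0 68;0 0 0.003 0 0 0 68;0 0 0.006 0 0 0 68;0 0 0.009 0 0 0 68;0 0 0.009 0 0 0 68;0 0 0.009 0 0 0 68"
}}

```text
time_s: 15.08
position: [477.0, -287.7, -34.4]
orientation: [-0.0, 0.166, 0.986, 0.0]
ft_force: [0.2, 0.3, -0.0]
finger_gap: 68.0
```

Request:
{"name": "drive_tool", "arguments": {
  "targets": "0 0 0 0 0 0 62;0 0 0 0 0 0 56;0 0 0 0 0 0 50;0 0 0 0 0 0 50;0 0 0 0 0 0 50;0 0 0 0 0 0 50"
}}

```text
time_s: 15.58
position: [477.6, -288.0, -33.0]
orientation: [0.001, 0.166, 0.986, -0.0]
ft_force: [-1.5, 0.7, 6.1]
finger_gap: 56.2
```

Request:
{"name": "drive_tool", "arguments": {
  "targets": "0 0 -0.005 0 0 0 50;0 0 -0.015 0 0 0 50;0 0 -0.03 0 0 0 50;0 0 -0.03 0 0 0 50;0 0 -0.03 0 0 0 50"
}}

```text
time_s: 16.0
position: [477.4, -287.9, -18.7]
orientation: [0.001, 0.166, 0.986, -0.0]
ft_force: [-0.7, 0.2, -2.8]
finger_gap: 55.9
```

Run:
```python
from h import *
d=grab('scene','s9');T=grab('top','t9');o=r.observe();print(o['position'],o['ft_force'],o['finger_gap'])
up=lambda d,x0,y0,w,h,f:cv2.resize(np.clip(d['pixels'][y0:y0+h,x0:x0+w,::-1]*2.,0,255).astype(np.uint8),None,fx=f,fy=f,interpolation=cv2.INTER_CUBIC)
cv2.imwrite('pics/c9.png',np.hstack([up(d,240,265,70,85,6),up(T,370,170,65,85,6)]))
```

```text
[ 476.82782973 -287.68015975  -19.34206942] [ 0.19920757 -0.46960469 -3.24003953] 56.25276775841855
```

View pics/c9.png

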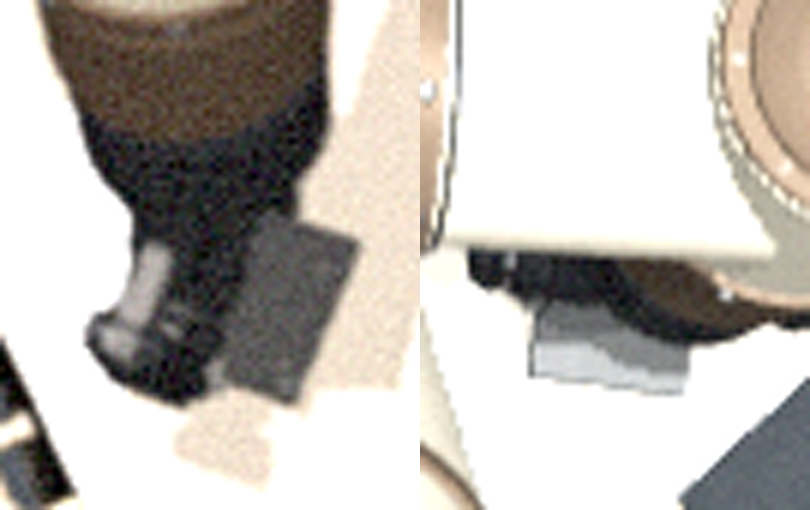

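Run:
```python
from h import *
def quad(m):
    cn=max(cv2.findContours(m.astype(np.uint8),0,2)[0],key=cv2.contourArea);h=cv2.convexHull(cn)
    for e in np.arange(.8,6,.2):
        q=cv2.approxPolyDP(h,e,True)
        if len(q)==4:break
    # refine: fit lines to hull-near contour points per side
    q=q[:,0].astype(float);c=cn[:,0].astype(float);L=[]
    for i in range(4):
        a,b=q[i],q[(i+1)%4];u=(b-a)/np.linalg.norm(b-a);s=(c-a)@u;e=(c-a)@np.array([-u[1],u[0]])
        k=(abs(e)<1.6)&(s>2)&(s<np.linalg.norm(b-a)-2);vx,vy,x,y=cv2.fitLine(c[k].astype(np.float32),2,0,.01,.01).ravel();L.append(np.cross([x,y,1],[x+vx,y+vy,1]))
    return [ (lambda p:np.round(p[:2]/p[2],2).tolist())(np.cross(L[i-1],L[i])) for i in range(4)],int(m.sum())
for f,(x0,y0,x1,y1) in(('s0',0),) and (('scene0',(262,215,302,262)),('s5',(322,228,368,268)),('s9',(322,228,368,268)),('top0',(312,208,352,252)),('t9',(345,125,400,185))):
    d=np.load(f'pics/{f}.npz');h=cv2.cvtColor(cv2.resize(d['pixels'],None,fx=4,fy=4,interpolation=cv2.INTER_CUBIC),cv2.COLOR_RGB2HSV)
    m=(h[...,1]>90)&(h[...,0]>4)&(h[...,0]<22)&(h[...,2]>(120 if f[0]=='s' else 80));k=np.zeros_like(m);k[y0*4:y1*4,x0*4:x1*4]=m[y0*4:y1*4,x0*4:x1*4]
    try:
        q,n=quad(k);print(f,n/16,[[round((a-1.5)/4,2) for a in p] for p in q])
    except Exception as e:print(f,k.sum()/16,e)
```

```text
scene0 373.3125 [[295.59, 224.15], [292.69, 239.94], [267.41, 240.05], [270.79, 226.25]]
s5 572.9375 [[358.02, 234.93], [360.05, 254.96], [329.0, 260.33], [328.64, 242.78]]
s9 572.5625 OpenCV(4.12.0) /io/opencv/modules/imgproc/src/linefit.cpp:50: error: (-215:Assertion failed) count > 0 in function 'fitLine2D_wods'

top0 437.6875 [[339.16, 217.81], [340.6, 244.09], [323.5, 244.6], [321.65, 218.87]]
t9 343.5625 [[373.0, 137.94], [377.48, 159.38], [357.62, 157.0], [354.9, 142.4]]
```

Run:
```python
from h import *
L=lambda f:np.load(f'pics/{f}.npz')
def rep(S,s,T,t,nm):
    P={k:tri(S,s[k],T,t[k]) for k in s};
    for k in P:print(nm,k,np.round(P[k][0],1),round(P[k][1],1))
    P={k:v[0] for k,v in P.items()}
    a=(P['h+']+P['h-']-P['l+']-P['l-'])/2;print('len',np.linalg.norm(a),'tilt',np.arctan2(a[2],np.hypot(*a[:2])),'yaw',np.arctan2(a[1],a[0]),'c',sum(P.values())/4)
rep(L('scene0'),{'h+':(295.59,224.15),'h-':(292.69,239.94),'l-':(267.41,240.05),'l+':(270.79,226.25)},L('top0'),{'h-':(339.16,217.81),'l-':(340.6,244.09),'l+':(323.5,244.6),'h+':(321.65,218.87)},'0')
S=L('s5');q={'h+':(358.02,234.93),'h-':(360.05,254.96),'l-':(329.0,260.33),'l+':(328.64,242.78)}
for k,v in {'h+':(354.9,142.4),'h-':(373.0,137.94)}.items():print(k,np.round(tri(S,q[k],L('t9'),v)[0],1))
S0=L('scene0');q0={'h+':(295.59,224.15),'h-':(292.69,239.94),'l-':(267.41,240.05),'l+':(270.79,226.25)}
for t in(.2,.25,.3,.35,.4,.45):
    out=[]
    for D,qq,z0 in((S,q,90),(S0,q0,0)):
        zc=z0+44+18*np.cos(t);dz=29*np.sin(t)
        P={k:onz(D,*v,zc+(dz if k[0]=='h' else -dz)) for k,v in qq.items()}
        a=P['h+']-P['l+'];b=P['h-']-P['l-'];w=P['h+']-P['h-'];w2=P['l+']-P['l-']
        out+=[np.round([np.arctan2(a[1],a[0]),np.arctan2(b[1],b[0]),np.arctan2(-w[0],w[1]),np.arctan2(-w2[0],w2[1])],3),np.round([np.linalg.norm(a),np.linalg.norm(b),np.linalg.norm(w),np.linalg.norm(w2)],1)]
        if z0==90:out.append(np.round(sum(P.values())/4,1))
    print(t,*out)
```

```text
0 h+ [ 503.  -109.4   64.4] 1.2
0 h- [ 498.6 -146.6   59.9] 0.9
0 l- [ 444.2 -139.2   46.9] 0.5
0 l+ [ 449.4 -103.4   47.5] 1.2
len 56.42224768766008 tilt 0.26836502339735946 yaw -0.1233015824593058 c [ 473.77251353 -124.654652     54.68012782]
h+ [ 624.9 -199.1  159.1]
h- [ 628.3 -237.5  152.5]
0.2 [0.194 0.093 0.044 0.018] [56.1 56.6 43.  37.5] [ 599.8 -222.9  151.6] [-0.032 -0.118 -0.103 -0.12 ] [55.  55.4 40.3 35.7]
0.25 [0.161 0.062 0.044 0.018] [56.3 56.9 42.9 37.6] [ 599.8 -222.8  151.4] [-0.069 -0.151 -0.103 -0.12 ] [56.1 56.7 40.2 35.7]
0.3 [0.128 0.032 0.044 0.018] [56.7 57.5 42.9 37.7] [ 599.7 -222.6  151.2] [-0.104 -0.183 -0.103 -0.12 ] [57.3 58.  40.2 35.8]
0.35 [0.095 0.001 0.044 0.018] [57.3 58.2 42.8 37.7] [ 599.7 -222.5  150.9] [-0.139 -0.214 -0.103 -0.12 ] [58.7 59.5 40.1 35.9]
0.4 [ 0.062 -0.028  0.044  0.018] [58.  59.  42.7 37.8] [ 599.6 -222.3  150.6] [-0.172 -0.243 -0.103 -0.12 ] [60.2 61.1 40.1 36. ]
0.45 [ 0.029 -0.058  0.044  0.018] [58.9 60.  42.7 37.9] [ 599.6 -222.1  150.2] [-0.203 -0.271 -0.103 -0.12 ] [61.8 62.8 40.  36. ]
```

```bash
cat >> h.py <<'E'
def meas():
    o=r.observe();return np.array(o['position']),R.from_quat(np.roll(o['orientation'],-1))
def needm(P,Rt):
    p,Q=meas();best=min((Rt,Rt*R.from_euler('z',np.pi)),key=lambda t:(Q.inv()*t).magnitude())
    return np.round(np.r_[Q.inv().apply(np.array(P)-p)/500,(Q.inv()*best).as_rotvec()/np.pi],4)
E
python3 - <<'E'
from h import *
t=.285;Rt=down(.05,t);n=-Rt.apply([0,0,1]);print(n)
Pc=np.array([600,-222.7,151.3]);print(needm(Pc-33*n+40*n+[1,0,0],Rt))
E
```

```text
[-0.28080608 -0.01405202  0.95966165]
[-0.1882  0.2028 -0.3548 -0.0174 -0.0897 -0.1214]
```

Request:
{"name": "drive_tool", "arguments": {
  "targets": "0 0 -0.06 0 0 0 50;0 0 -0.13 0 0 0 50;0 0 -0.2 0 0 0 50;0 0 -0.27 0 0 0 50;0 0 -0.34 0 0 0 50;0 0 -0.4 0 0 0 50;-0.04 0.04 -0.4 -0.004 -0.02 -0.025 50;-0.08 0.09 -0.4 -0.008 -0.04 -0.055 50;-0.12 0.13 -0.4 -0.012 -0.06 -0.08 50;-0.16 0.17 -0.4 -0.015 -0.08 -0.11 50;-0.188 0.203 -0.4 -0.0174 -0.0897 -0.1214 50;-0.188 0.203 -0.4 -0.0174 -0.0897 -0.1214 50;-0.188 0.203 -0.38 -0.0174 -0.0897 -0.1214 50;-0.188 0.203 -0.36 -0.0174 -0.0897 -0.1214 50;-0.188 0.203 -0.355 -0.0174 -0.0897 -0.1214 50;-0.188 0.203 -0.355 -0.0174 -0.0897 -0.1214 50"
}}

```text
time_s: 17.43
position: [597.2, -222.9, 155.7]
orientation: [0.14, -0.024, 0.99, 0.004]
ft_force: [1.0, -0.1, -2.0]
finger_gap: 56.0
```

Run:
```python
from h import *
d=grab('scene','s10');T=grab('top','t10');o=r.observe();print(o['position'],o['ft_force'],o['torque'],o['finger_gap']);p,Q=meas();print((down(.05,.285)*R.from_euler('z',np.pi)).inv()*Q and ((down(.05,.285)*R.from_euler('z',np.pi)).inv()*Q).as_rotvec())
up=lambda d,x0,y0,w,h,f:cv2.resize(np.clip(d['pixels'][y0:y0+h,x0:x0+w,::-1]*1.8,0,255).astype(np.uint8),None,fx=f,fy=f,interpolation=cv2.INTER_CUBIC)
cv2.imwrite('pics/c10.png',np.hstack([up(d,312,205,62,70,8)[:560],up(T,340,120,37,70,8)]))
# predicted blank underside corners, if rigidly 33 mm behind the TCP
for D in(d,T):print([np.round(proj(D,p+Q.apply([x,y,-33-z])),1).tolist() for z in(0,8) for x,y in((34,29),(34,-29),(-34,-29),(-34,29))])
```

```text
[ 598.73790447 -223.19058608  157.87584482] [ 3.33779528e-04 -1.90701916e-01 -2.30910838e+00] [-0.04940683  0.72654637 -0.03496313] 56.017420556437585
[0.00031541 0.00070376 0.00041898]
[[319.8, 226.8], [321.0, 254.3], [359.6, 247.3], [356.6, 219.7], [318.5, 224.4], [319.7, 252.0], [358.6, 244.9], [355.6, 217.1]]
[[362.0, 172.8], [391.5, 165.7], [383.7, 130.3], [353.9, 137.4], [362.7, 172.9], [392.6, 165.6], [384.7, 129.9], [354.6, 137.1]]
```

View pics/c10.png

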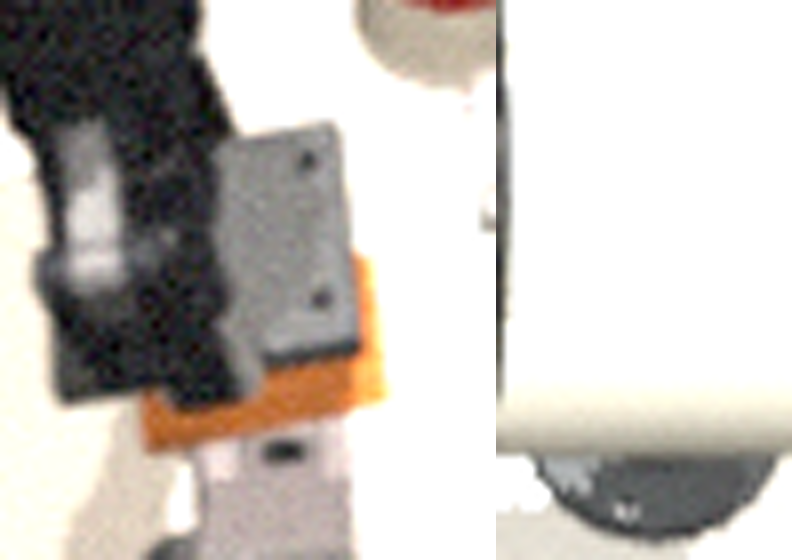

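Run:
```python
from h import *
d=np.load('pics/s10.npz');S=np.load('pics/s5.npz')
g=cv2.cvtColor(d['pixels'],cv2.COLOR_RGB2GRAY).astype(float)
def edge(g,xs,y0,y1,sgn):
    pts=[]
    for x in xs:
        c=sgn*np.diff(cv2.GaussianBlur(g,(3,3),0)[y0:y1,x]);k=int(np.argmax(c))
        o=0
        if 0<k<len(c)-1:
            a,b,e=c[k-1:k+2];o=.5*(a-e)/(a-2*b+e)
        pts.append((x,y0+k+.5+o))
    pts=np.array(pts);m=np.polyfit(*pts.T,1);rr=pts[:,1]-np.polyval(m,pts[:,0]);k=abs(rr)<.8;m=np.polyfit(*pts[k].T,1);return round(m[0],3),round(np.polyval(m,350),2),round(rr.std(),2)
print('blank top edge',edge(g,range(342,353),215,226,-1))
print('blank low: grey->dark',edge(g,range(346,356),243,252,-1),'dark->orange in R',edge(d['pixels'][...,0].astype(float),range(346,356),245,255,1))
print('pad lower edge s10 (R-B drop)',edge((d['pixels'][...,0].astype(float)-d['pixels'][...,2]),range(333,355),253,265,-1))
h=(S['pixels'][...,0].astype(float)-S['pixels'][...,2])
print('s5 pad lower',edge(h,range(332,358),252,266,-1),'upper',edge(h,range(332,356),232,247,1))
V=R.from_euler('z',.05)
for t in(.2,.25,.3,.35):
    Rt=V*R.from_euler('y',-t);f=lambda c,z,y:(lambda a,b:round((b[1]-a[1])/(b[0]-a[0]),3))(*[proj(d,np.array(c)+Rt.apply([x,y,z])) for x in(-29,29)])
    print(t,'pad upper',f([600,-222.7,151.3],0,19),'pad lower(bottom edge)',f([600,-222.7,151.3],-8,-19),'blank top edge',f([590,-222,190],8,29),'blank low',f([590,-222,190],8,-29),f([590,-222,190],0,-29))
```

```text
blank top edge (np.float64(-0.16), np.float64(219.71), np.float64(0.11))
blank low: grey->dark (np.float64(-0.188), np.float64(247.68), np.float64(0.05)) dark->orange in R (np.float64(-0.189), np.float64(250.32), np.float64(0.01))
pad lower edge s10 (R-B drop) (np.float64(-0.196), np.float64(257.14), np.float64(0.12))
s5 pad lower (np.float64(-0.158), np.float64(257.04), np.float64(0.3)) upper (np.float64(-0.205), np.float64(237.98), np.float64(0.14))
0.2 pad upper -0.139 pad lower(bottom edge) -0.132 blank top edge -0.145 blank low -0.136 -0.136
0.25 pad upper -0.167 pad lower(bottom edge) -0.159 blank top edge -0.175 blank low -0.164 -0.163
0.3 pad upper -0.196 pad lower(bottom edge) -0.186 blank top edge -0.206 blank low -0.193 -0.191
0.35 pad upper -0.226 pad lower(bottom edge) -0.214 blank top edge -0.238 blank low -0.222 -0.22
```

Run:
```python
from h import *
t=.305;Rt=down(.05,t);n=-Rt.apply([0,0,1]);Pc=np.array([600,-222.7,151.3]);print(needm(Pc-33*n+20*n+[3,0,0],Rt))
```

```text
[-0.0051  0.0006  0.041  -0.0001 -0.0066 -0.0001]
```

Request:
{"name": "drive_tool", "arguments": {
  "targets": "-0.005 0.0006 0.02 0 -0.0066 0 50;-0.005 0.0006 0.03 0 -0.0066 0 50;-0.005 0.0006 0.036 0 -0.0066 0 50;-0.005 0.0006 0.04 0 -0.0066 0 50;-0.005 0.0006 0.04 0 -0.0066 0 50;-0.005 0.0006 0.04 0 -0.0066 0 50"
}}

```text
time_s: 18.03
position: [607.4, -222.1, 140.1]
orientation: [0.152, -0.025, 0.988, 0.004]
ft_force: [-0.2, 0.2, -2.5]
finger_gap: 56.4
```

Request:
{"name": "drive_tool", "arguments": {
  "targets": "0 0 0.003 0 0 0 50;0 0 0.006 0 0 0 50;0 0 0.009 0 0 0 50;0 0 0.012 0 0 0 50;0 0 0.012 0 0 0 50;0 0 0.012 0 0 0 50"
}}

```text
time_s: 18.53
position: [608.9, -221.9, 133.9]
orientation: [0.152, -0.025, 0.988, 0.004]
ft_force: [0.4, 0.4, -2.6]
finger_gap: 55.9
```

Request:
{"name": "drive_tool", "arguments": {
  "targets": "0 0 0.004 0 0 0 50;0 0 0.008 0 0 0 50;0 0 0.01 0 0 0 50;0 0 0.01 0 0 0 50;0 0 0.01 0 0 0 50"
}}

```text
time_s: 18.95
position: [610.4, -221.8, 129.2]
orientation: [0.152, -0.025, 0.988, 0.004]
ft_force: [-0.1, 0.2, -2.9]
finger_gap: 55.8
```

Request:
{"name": "drive_tool", "arguments": {
  "targets": "0 0 0.003 0 0 0 50;0 0 0.006 0 0 0 50;0 0 0.006 0 0 0 50;0 0 0.006 0 0 0 50"
}}

```text
time_s: 19.28
position: [611.3, -221.8, 126.3]
orientation: [0.152, -0.025, 0.988, 0.004]
ft_force: [0.6, 0.0, -2.6]
finger_gap: 56.3
```

Request:
{"name": "drive_tool", "arguments": {
  "targets": "0 0 0.003 0 0 0 50;0 0 0.006 0 0 0 50;0 0 0.006 0 0 0 50;0 0 0.006 0 0 0 50"
}}

```text
time_s: 19.62
position: [612.2, -221.7, 123.4]
orientation: [0.152, -0.025, 0.988, 0.004]
ft_force: [-0.0, -0.4, -1.7]
finger_gap: 56.2
```

Request:
{"name": "drive_tool", "arguments": {
  "targets": "0 0 0.002 0 0 0 50;0 0 0.003 0 0 0 50;0 0 0.003 0 0 0 50;0 0 0.003 0 0 0 50"
}}

```text
time_s: 19.95
position: [612.8, -221.7, 122.1]
orientation: [0.152, -0.025, 0.988, 0.004]
ft_force: [0.3, -0.7, -2.7]
finger_gap: 56.0
```

Run:
```python
from h import *
d=grab('scene','s11');o=r.observe();print(o['position'],o['ft_force'],o['torque'])
im=d['pixels'].astype(int)
for y in range(234,264,2):print(y,' '.join('%d,%d,%d'%tuple(im[y,x]) for x in range(350,370,1)) if y in(244,250) else '')
m=(im[...,0]-im[...,2]>50);k=np.zeros_like(m);k[225:270,322:372]=m[225:270,322:372];ys,xs=np.nonzero(k);print(xs.min(),xs.max(),ys.min(),ys.max(),k.sum())
for y in range(228,268):print(y,''.join('O' if k[y,x] else ('#' if im[y,x].max()<55 else ('+' if im[y,x].max()<130 else '.')) for x in range(312,374)))
```

```text
[ 612.74090674 -221.70125894  122.18819186] [ 0.38613622 -0.33285729 -2.79571335] [-0.03666685  0.8080414   0.04382965]
234 
236 
238 
240 
242 
244 76,73,74 72,73,71 77,74,73 80,80,76 86,82,82 76,78,76 79,75,75 86,83,81 90,86,89 86,87,88 87,86,84 96,93,90 118,114,107 172,162,146 217,202,185 227,217,197 226,219,202 230,227,219 231,228,218 231,229,219
246 
248 
250 76,77,75 81,83,80 83,84,81 80,80,77 80,78,76 87,82,82 91,90,90 98,93,90 85,83,84 90,87,87 86,87,86 91,90,89 87,86,83 135,126,115 196,182,167 230,223,204 232,230,222 234,230,223 229,228,219 232,230,221
252 
254 
256 
258 
260 
262 Traceback (most recent call last):
  File "<stdin>", line 5, in <module>
    return umr_minimum(a, axis, None, out, keepdims, initial, where)
ValueError: zero-size array to reduction operation minimum which has no identity
```

Run:
```python
from h import *
d=np.load('pics/s11.npz');g=d['pixels'].astype(int).max(2)
for x in(348,352,356,360):print(x,[(y,int(g[y,x])) for y in range(224,234)],[(y,int(g[y,x])) for y in range(253,268)])
t=.305;Rt=down(.05,t);p,Q=meas();n=-Q.apply([0,0,1])
for z in(0,8):print(z,[np.round(proj(d,p+33*n+Q.apply([-x,y,-z])),1).tolist() for x,y in((34,29),(34,-29),(15,29),(15,-29))])
```

```text
348 [(224, 224), (225, 221), (226, 219), (227, 200), (228, 190), (229, 163), (230, 131), (231, 96), (232, 66), (233, 72)] [(253, 61), (254, 76), (255, 81), (256, 88), (257, 80), (258, 71), (259, 65), (260, 58), (261, 46), (262, 28), (263, 31), (264, 37), (265, 73), (266, 101), (267, 109)]
352 [(224, 221), (225, 220), (226, 221), (227, 221), (228, 221), (229, 225), (230, 216), (231, 146), (232, 80), (233, 69)] [(253, 78), (254, 83), (255, 94), (256, 91), (257, 84), (258, 81), (259, 52), (260, 56), (261, 89), (262, 106), (263, 113), (264, 115), (265, 109), (266, 105), (267, 105)]
356 [(224, 221), (225, 221), (226, 222), (227, 222), (228, 224), (229, 215), (230, 160), (231, 99), (232, 88), (233, 87)] [(253, 92), (254, 92), (255, 96), (256, 90), (257, 87), (258, 56), (259, 52), (260, 126), (261, 185), (262, 189), (263, 184), (264, 169), (265, 161), (266, 176), (267, 180)]
360 [(224, 220), (225, 223), (226, 221), (227, 221), (228, 224), (229, 198), (230, 142), (231, 101), (232, 85), (233, 87)] [(253, 87), (254, 93), (255, 99), (256, 84), (257, 61), (258, 49), (259, 131), (260, 220), (261, 231), (262, 227), (263, 226), (264, 226), (265, 228), (266, 225), (267, 226)]
0 [[362.3, 230.4], [365.5, 257.5], [352.3, 232.4], [355.0, 259.5]]
8 [[361.3, 228.0], [364.5, 255.3], [351.2, 230.1], [353.9, 257.3]]
```

Request:
{"name": "drive_tool", "arguments": {
  "targets": "0 0 0.002 0 0 0 50;0 0 0.003 0 0 0 50;0 0 0.003 0 0 0 50;0 0 0.003 0 0 0 50"
}}

```text
time_s: 20.33
position: [613.7, -221.8, 121.4]
orientation: [0.153, -0.025, 0.988, 0.004]
ft_force: [-0.4, -0.0, -0.1]
finger_gap: 56.0
```

Request:
{"name": "drive_tool", "arguments": {
  "targets": "0 0 0.001 0 0 0 50;0 0 0.002 0 0 0 50;0 0 0.002 0 0 0 50;0 0 0.002 0 0 0 50"
}}

```text
time_s: 20.67
position: [614.6, -221.8, 121.1]
orientation: [0.154, -0.025, 0.988, 0.003]
ft_force: [-0.3, 0.3, 5.0]
finger_gap: 55.7
```

```bash
cat > st.py <<'E'
from h import *
o=r.observe();p,Q=meas();n=-Q.apply([0,0,1]);b=p+33*n;Pc=np.array([600,-222.7,151.3])
f=o['ft_force'];print(o['time_s'],p.round(1),'f',f.round(2),'f.n',round(float(f@n),2),'f upslope',round(float(f@-Q.apply([1,0,0])),2),'tau',o['torque'].round(3),'h',((b-Pc)@n).round(2),'tilt',np.arctan2(-n[0],n[2]).round(4))
E
python3 st.py
```

```text
20.6667 [ 614.6 -221.8  121.1] f [-0.31  0.3   5.04] f.n 4.89 f upslope 1.25 tau [0.464 0.182 0.085] h -0.26 tilt 0.3086
```

Request:
{"name": "drive_tool", "arguments": {
  "targets": "-0.0005 0 0 0 -0.0025 0 50;-0.001 0 0 0 -0.005 0 50;-0.001 0 0 0 -0.005 0 50;-0.001 0 0 0 -0.005 0 50;-0.001 0 0 0 -0.005 0 50"
}}

```text
time_s: 21.08
position: [614.6, -221.8, 120.9]
orientation: [0.161, -0.025, 0.987, 0.004]
ft_force: [-1.3, 0.7, 5.2]
finger_gap: 55.6
```

```bash
python3 st.py
```

```text
21.0833 [ 614.6 -221.8  120.9] f [-1.31  0.67  5.24] f.n 5.37 f upslope 0.46 tau [0.527 0.183 0.158] h -0.45 tilt 0.3236
```

Request:
{"name": "drive_tool", "arguments": {
  "targets": "-0.0005 0 0 0 -0.0025 0 50;-0.001 0 0 0 -0.005 0 50;-0.001 0 0 0 -0.005 0 50;-0.001 0 0 0 -0.005 0 50;-0.001 0 0 0 -0.005 0 50"
}}

```text
time_s: 21.5
position: [614.6, -221.7, 121.0]
orientation: [0.168, -0.025, 0.985, 0.004]
ft_force: [-1.2, 1.3, 5.9]
finger_gap: 56.3
```

```bash
python3 st.py
```

```text
21.5 [ 614.6 -221.7  121. ] f [-1.17  1.33  5.9 ] f.n 5.93 f upslope 0.92 tau [0.501 0.482 0.221] h -0.47 tilt 0.3383
```

```bash
cat > av.py <<'E'
from h import *
X=[]
for i in range(8):
    r.grab_frame('scene');o=r.observe();p,Q=meas();n=-Q.apply([0,0,1]);u=-Q.apply([1,0,0]);f=o['ft_force'];X.append([f@n,f@u,f[1],*o['torque'],np.arctan2(-n[0],n[2]),Q.apply([0,1,0])[2],(p+33*n-[600,-222.7,151.3])@n,(p+33*n-[600,-222.7,151.3])@u,o['finger_gap']])
print(o['time_s'],'fn fu fy tx ty tz tilt roll h u gap',np.mean(X,0).round(4),'sd',np.std(X,0).round(3))
E
python3 av.py
```

```text
21.9 fn fu fy tx ty tz tilt roll h u gap [ 6.28080e+00  6.06700e-01  1.34390e+00  5.25000e-01  4.77800e-01
  1.89200e-01  3.38200e-01 -5.00000e-04 -4.63900e-01  3.72480e+00
  5.58911e+01] sd [0.395 0.606 0.494 0.02  0.037 0.03  0.    0.    0.014 0.012 0.164]
```

Request:
{"name": "drive_tool", "arguments": {
  "targets": "-0.0005 0 0 0 -0.0025 0 50;-0.001 0 0 0 -0.005 0 50;-0.001 0 0 0 -0.005 0 50;-0.001 0 0 0 -0.005 0 50"
}}

```text
time_s: 22.23
position: [615.0, -221.7, 121.1]
orientation: [0.176, -0.025, 0.984, 0.004]
ft_force: [-0.9, 1.9, 6.4]
finger_gap: 55.8
```

```bash
python3 av.py
```

```text
22.6333 fn fu fy tx ty tz tilt roll h u gap [ 6.84530e+00  5.84200e-01  1.68440e+00  5.36100e-01  5.95700e-01
  1.62000e-01  3.53600e-01 -5.00000e-04 -5.07600e-01  3.60790e+00
  5.60739e+01] sd [0.382 0.456 0.856 0.028 0.034 0.027 0.    0.    0.01  0.012 0.309]
```

Request:
{"name": "drive_tool", "arguments": {
  "targets": "0.002 0 0 0 0.008 0 50;0.0025 0 0 0 0.0125 0 50;0.003 0 0 0 0.015 0 50;0.003 0 0 0 0.015 0 50;0.003 0 0 0 0.015 0 50"
}}

```text
time_s: 23.05
position: [614.6, -221.8, 120.9]
orientation: [0.154, -0.025, 0.988, 0.003]
ft_force: [-0.4, 1.3, 5.7]
finger_gap: 56.1
```

```bash
python3 av.py
```

```text
23.45 fn fu fy tx ty tz tilt roll h u gap [ 5.78700e+00  1.35540e+00  1.44150e+00  5.20500e-01  3.63000e-02
  1.52500e-01  3.08500e-01 -9.00000e-04 -3.82900e-01  4.65120e+00
  5.60494e+01] sd [0.655 0.657 0.363 0.016 0.019 0.029 0.    0.    0.012 0.018 0.21 ]
```

Request:
{"name": "drive_tool", "arguments": {
  "targets": "-0.001 0 0 0 -0.004 0 50;-0.0018 0 0.001 0 -0.0084 0 50;-0.0018 0 0.0015 0 -0.0084 0 50;-0.0018 0 0.0015 0 -0.0084 0 50;-0.0018 0 0.0015 0 -0.0084 0 50"
}}

```text
time_s: 23.87
position: [614.8, -221.8, 120.9]
orientation: [0.166, -0.025, 0.986, 0.004]
ft_force: [-3.5, 1.7, 10.3]
finger_gap: 56.0
```

```bash
python3 av.py
```

```text
24.2667 fn fu fy tx ty tz tilt roll h u gap [ 1.04058e+01 -2.98900e-01  1.82640e+00  7.17000e-01  7.18200e-01
  2.32400e-01  3.33500e-01 -8.00000e-04 -5.57200e-01  4.03780e+00
  5.59531e+01] sd [0.551 0.504 0.418 0.025 0.031 0.036 0.    0.    0.008 0.012 0.254]
```

Request:
{"name": "drive_tool", "arguments": {
  "targets": "0 0.0005 0 -0.0025 0 0 50;0 0.001 0 -0.005 0 0 50;0 0.001 0 -0.005 0 0 50;0 0.001 0 -0.005 0 0 50"
}}

```text
time_s: 24.6
position: [614.8, -221.9, 121.0]
orientation: [0.166, -0.026, 0.986, 0.011]
ft_force: [-3.5, 0.1, 9.2]
finger_gap: 56.2
```

```bash
python3 av.py
```

```text
25.0 fn fu fy tx ty tz tilt roll h u gap [ 1.00082e+01 -2.01900e-01  2.44800e-01  3.94000e-02  7.12600e-01
  1.15000e-02  3.33000e-01  1.33000e-02 -5.31300e-01  4.10420e+00
  5.59932e+01] sd [0.367 0.355 0.498 0.027 0.04  0.033 0.    0.    0.008 0.025 0.237]
```

```bash
python3 - <<'E'
from h import *
d=grab('scene','s12');g=cv2.cvtColor(d['pixels'],cv2.COLOR_RGB2GRAY).astype(int)
for y in(238,242,246,250):
    c=g[y,355:370];k=np.argmax(c>155);print(y,355+k-(c[k]-155)/(c[k]-c[k-1]),end=' ; ')
E=[]
for x in range(350,361):
    c=-np.diff(g[252:264,x]);E.append((x,[int(v) for v in g[254:264,x]]))
print(*E[::3],sep='\n')
V=R.from_euler('z',.05)*R.from_euler('y',-.33);Pc=np.array([600,-222.7,151.3])
for x in(34,29):print(x,[np.round(proj(d,Pc+V.apply([x,y,z])),1).tolist() for y,z in((29,8),(-29,8),(0,8),(0,0),(19,0),(-19,0))])
E
python3 av.py
```

```text
238 362.68333333333334 ; 242 363.0655737704918 ; 246 363.65 ; 250 363.72727272727275 ; (350, [81, 80, 81, 86, 82, 89, 84, 81, 73, 63])
(353, [87, 92, 94, 86, 87, 73, 48, 66, 105, 118])
(356, [91, 90, 93, 90, 82, 51, 60, 126, 157, 155])
(359, [76, 93, 93, 87, 58, 52, 128, 209, 224, 216])
34 [[359.5, 228.7], [362.5, 256.0], [361.0, 242.1], [362.1, 244.3], [361.1, 235.6], [363.1, 253.4]]
29 [[356.8, 229.3], [359.8, 256.6], [358.3, 242.6], [359.4, 244.9], [358.4, 236.1], [360.4, 253.9]]
25.45 fn fu fy tx ty tz tilt roll h u gap [ 1.00811e+01 -5.81900e-01  4.16800e-01  1.81000e-02  7.12200e-01
  7.00000e-03  3.33000e-01  1.32000e-02 -5.38600e-01  4.09730e+00
  5.60725e+01] sd [0.407 0.326 0.507 0.042 0.025 0.032 0.    0.    0.011 0.009 0.148]
```

Run:
```python
from h import *
print(r.finish_job());o=r.observe();print(o['time_s'],o['ft_force'],o['finger_gap'])
```

```text
the job is handed in; nothing more can be done
None
the job is handed in; nothing more can be done
```

I handed the job in at about 25.5 s. The rest was on the post and the blank was gripped and pressed on the pad. The hand-in reports no verdict, so what follows is from my own last checks.

- **Rest:** pushed on until it stopped, with its underside at about 90 mm and 21 N at the stop. The pad slopes towards the robot.
- **Push:** steady at 10.1 N on the sensor, so about 12 N of contact once the blank's weight is added. The fingers were still closed on the blank.
- **Flushness:** I set the tilt (0.333 rad) and roll (0.013 rad) so that the moments on the wrist balanced. The model puts the blank's underside 0.5 mm below the pad face, within the 2 mm limit.
- **Centring:** the camera shows the blank about 2 mm up the slope, and the arm's reading says about 4 mm; the limit is 10 mm. Across the pad it is within about 1.5 mm. I took squareness from the gripper's yaw, matched to the stand's 0.05 rad, and did not check it separately.

**Disagreements:**
- **Pad tilt:** the cameras gave 0.25 to 0.32 rad, while the force balance gave about 0.335 to 0.35. If the lowest camera value were right, flushness would be outside the 0.05 rad limit.
- **Cameras:** the two cameras differed by about 5 mm in y, so I relied on the scene camera and the gripper's own centring on the rest.
- **Blank grip:** the blank sat about 33 mm behind the reported TCP, more than the text suggests. The first three attempts to close on it missed.

Nothing I saw suggested that the other tools or the fingers' clearance from the rest were disturbed. I did not check either in a final picture.

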